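Work the rolling pin out from under the tray's hood and hold it ready over the pastry slab

ROBOT

A 7-joint arm with a two-finger parallel gripper is mounted at the origin on the work surface. World frame = base frame: x ahead of the robot, y to its left, z up, the work surface at z = 0. Lengths are in m, angles in rad, forces in N, time in s.
With the tool pointing down it reaches from about 0.4 to 0.85 m from the base axis. Payload 4.5 kg.
Tool frame: the origin (TCP) lies midway between the tips of the shut fingers; the grasp point (between the pads) lies 19 mm behind it; z points along the fingers, y is the direction in which the jaws open and shut (so a half turn about z gives the same grasp; the last joint's range is limited). The gripper opens to 88 mm and grips with 3 to 60 N. Pads are 18 mm wide; open, the fingers measure 123 mm over their backs; the gripper's body (75 mm by 187 mm) begins 45 mm behind the grasp point.
Start: joints at [1.286, 0.689, -0.195, 1.565, 0.157, 0.902, -0.215], TCP at [0.196, -0.594, 0.239] pointing down, gripper open.
Joint ranges: [-3.01, 3.01], [-0.46, 2.08], [-1.47, 1.51], [0.13, 2.56], [-1, 4.14], [0.04, 2.09], [-2.66, 2.66]. Speed limits (rad/s): [2.57, 2.57, 3.14, 3.14, 3.14, 3.14, 3.14].

INTERFACE

Orientations are given as a unit quaternion [x, y, z, w].
In Python, from plant import r gives the robot as it stands. The module is installed in compiled form; this text tells all that it offers.
- The arm moves only by the tool carry_out, never from a script. Its argument "commands" is a list of rows, each a list of 6 numbers: the shift along the tool's x, y, z in m, then the turn, a rotation vector about the tool's x, y, z in degrees. In form: [[dx, dy, dz, wx, wy, wz], ...]. A call has 1 to 12 rows; each row is the pose to reach, as a shift and turn from the pose commanded when the call began, along the tool's axes at that moment; what a row does not reach only later rows make up. A row lasts 1/10 s, in which the tool goes at most 50 mm and 8.59 degrees, less where a joint would pass 70% of its speed; a pose out of reach is approached as far as the arm can. A call with a gripper value outside its range is refused whole. "fingers" is the closure in counts, from 0 (fully open) to 255 (shut), set as the call begins (left out, the last holds). The fingers move at their own pace and stop on an object; "grip_force" is the grip in N (left out, the last holds). Time passes only in rows, so rows that repeat a pose let the fingers close. It gives the time, the measured TCP pose, the force and the opening at its end, in the units of the state.
- r.get_state(): the state, without advancing time (a new reading comes with each control period).
- r.snapshot(name): name is "side" or "top"; returns a dict with "img" (384x512x3 uint8, blue, green, red), "intrinsics" (3x3 intrinsics, pixels), "extrinsics" (4x4, takes a point from camera to world coordinates). Camera axes: x right, y down, z forward; pixel columns grow to the right and rows downward; lengths in m; the calibration is good to about 2 mm. A picture is of the moment at which its call begins. There is no depth.
- r.finish_job(): hands the job in, once; it reports no verdict.
Trained networks look in a picture, given as the dict that the camera call returned (one of the last four; its "shot" number tells which), for a name from the list of things; names that differ only in an ending like _2 or _b are one class to them, and where a whole thing is asked for, a point or a joint stands for the part that bears it (a point fixed in the world has none). Each returns a list of dicts, best first, with "p" (0 to 1); they miss things now and then, are a little off and sometimes report something else, mostly with a low value. They report only what shows in the picture. A call takes as long as a camera call.
- r.spot_in(picture, label): "xyz" ([x, y, z] in m, in world coordinates, good to about 4 mm: the middle of the surface that is visible of it).
- r.spot_point(picture, label): "xyz" ([x, y, z] in m, in world coordinates, good to about 4 mm: a listed point, or the origin of a listed thing).
The state is a dict: "clock": time; "q": joint angles; "qd": joint speeds; "joint_torque": joint torques, N m; "tool_pos": TCP position; "eef_rot": TCP orientation; "contact_force": force on the tool from outside, world axes, zero at the start; "moment": the same for the moment, N m; "opening": opening from 0.0 (shut) to 1.0 (fully open).
Only numpy, scipy, OpenCV 4.12 (cv2) and the standard library are available. Lean on these libraries where they do the work, as an engineer would, in place of code of your own. Each camera call takes 0.05 s, during which the arm holds its last target.

TASK

The rolling pin lies in the steel utensil tray with one end under the fixed hood, and it is longer than the tray's opening: grip it, tilt its free end up and draw it out slantwise through the opening, without wrenching it against the tray. Then carry it over the marble slab and finish still holding it there: level, above the middle of the slab and in line with the slab's long side, a good hand's width (about 15 cm) up and touching nothing but the gripper. Leave the other things on the table, in the tray and on the slab where they are.

Things in the scene. Friction and masses are not known exactly. Their poses are not given: they have to be found in the camera images.
- pin_mid (a point): middle of the rolling pin, on its axis: plain light wood, 300 mm long, a round body 200 mm long and 38 mm across with a round handle at each end, 50 mm long and up to 20 mm across; 0.12 to 0.26 kg. It lies on the tray's floor, axis 19 mm above it. x runs along the pin to the end in the open part of the tray; the pin may roll, so y and z mean nothing
- pin_far (a point): tip of the handle in the open part of the tray, on the pin's axis, 150 mm along x from pin_mid; the other tip lies hidden under the hood, 105 to 125 mm behind its edge
- tray: fixed steel utensil tray on the table, 338 x 238 mm outside (its x and y), walls 4 mm, floor top at z = 4 mm; origin at the centre of its underside, x pointing to its open end, roughly away from the robot. From x = -169 to -35 mm it is under a fixed hood; from x = -35 to 165 mm it is open above (200 mm long, 230 mm wide inside), with side walls up to z = 44 mm
- hood_edge (a point): middle of the hood roof's free edge (a 6 mm bead), 96 mm above the table. The hood closes the tray's near part with walls on three sides and a flat roof, underside at z = 94 mm, top at 98 mm, open towards the tray's +x
- far_wall (a point): middle of the top of the tray's end wall at its open end, higher than the side walls: its top is 79 mm above the table (82 mm with the bead)
- slab: fixed white marble pastry slab, 300 mm (its x) x 200 mm (its y) x 20 mm thick; origin at the centre of its underside on the table. It stands beside the tray, to its left or right
- cutter: bystander: open steel ring cutter, 54 mm across, 32 mm high, standing in the open part of the tray near its end wall; origin at the centre of its underside
- brush: bystander: pastry brush 160 mm long lying on the slab along one of its long sides
- jar_a: bystander: jar 68 mm across, 90 mm high, beyond the tray and slab, near the middle of the table
- jar_b: bystander: a second such jar, to the right of the first
- bottle: bystander: bottle 72 mm across, 200 mm high, at the left of the table
- mug: bystander: white mug 82 mm across, 95 mm high, at the right of the table

How it is judged:
By the outcome, as a careful person would: the job done as asked, in the order asked, and still so for the second after the job is handed in, while the arm keeps its last pose, push and grip.
It also fails if it takes over 54 s, if anything falls off the work surface, if the arm or the gripper's body presses on something with over 40 N, if the wrist force passes 120 N, or if a joint passes its speed limit or range.

## Working session

There is one attempt and no reset: what is moved stays moved. The work goes in short steps, Python scripts to look and compute and a tool call to move; the robot and the scene stay as the last step left them, time stands still between calls to the robot, and variables do not carry over. Pictures are saved under pics/ and viewed, and the job is handed in when it is done.

Besides the shell and the picture viewer there is one more tool, called after ">>>" by a JSON object that holds its "op" and its "data". carry_out: Moves the arm, as the interface text tells. Its arguments: {"type":"object","properties":{"commands":{"type":"array","items":{"type":"array","items":{"type":"number"}}},"fingers":{"type":"number"},"grip_force":{"type":"number"}},"required":["commands"]}

```bash
mkdir -p pics; python3 - <<'E'
from plant import r
import cv2,json,numpy as np
s=r.get_state(); print({k:np.round(v,4).tolist() for k,v in s.items()})
for n in ("side","top"):
    p=r.snapshot(n); cv2.imwrite(f"pics/{n}0.png",p["img"]); print(n,np.round(p["intrinsics"],1).tolist(),np.round(p["extrinsics"],3).tolist())
    for l in ("pin_mid","pin_far","tray","hood_edge","far_wall","slab","cutter","brush","jar_a"):
        d=r.spot_point(p,l); print(l,[(np.round(x["xyz"],4).tolist(),round(x["p"],2)) for x in d[:2]])
E
```

```text
{'clock': 0.0, 'q': [1.2858, 0.69, -0.1945, 1.5663, 0.1573, 0.9025, -0.2151], 'qd': [0.0011, -0.0011, -0.0001, -0.0015, -0.0003, 0.0005, 0.0004], 'joint_torque': [-0.0001, -52.7559, -1.2665, -15.3426, -0.0525, 0.0065, 0.0002], 'tool_pos': [0.1956, -0.5929, 0.2379], 'eef_rot': [0.9873, 0.1588, -0.0002, -0.0009], 'contact_force': [-0.7555, 0.5303, -0.5508], 'moment': [-0.0081, 0.0119, 0.012], 'opening': 1.0011}
side [[392.4, 0.0, 248.7], [0.0, 392.4, 186.0], [0.0, 0.0, 1.0]] [[0.996, -0.063, 0.056, 0.523], [-0.081, -0.52, 0.85, -1.045], [-0.025, -0.852, -0.524, 0.761], [0.0, 0.0, 0.0, 1.0]]
pin_mid [([0.4935, -0.2346, 0.0233], 0.92)]
pin_far [([0.6407, -0.248, 0.0218], 0.76)]
tray [([0.4885, -0.1973, -0.0019], 0.76)]
hood_edge [([0.4544, -0.1951, 0.0934], 0.62)]
far_wall [([0.6557, -0.2048, 0.077], 0.65)]
slab []
cutter [([0.5912, -0.1305, 0.0054], 0.61)]
brush [([0.5191, 0.3191, 0.019], 0.67)]
jar_a [([0.7379, -0.0965, -0.003], 0.77), ([0.4771, 0.5595, -0.001], 0.5)]
top [[417.1, 0.0, 249.9], [0.0, 417.1, 200.5], [0.0, 0.0, 1.0]] [[0.027, -0.996, 0.086, 0.466], [-1.0, -0.026, 0.007, -0.002], [-0.005, -0.086, -0.996, 1.671], [0.0, 0.0, 0.0, 1.0]]
pin_mid [([0.4927, -0.2306, 0.024], 0.69)]
pin_far [([0.6377, -0.2515, 0.0262], 0.83), ([0.4902, 0.2484, 0.0006], 0.4)]
tray [([0.4888, -0.1988, 0.0005], 0.56)]
hood_edge [([0.4523, -0.1938, 0.0961], 0.55)]
far_wall [([0.6523, -0.2071, 0.0759], 0.85)]
slab []
cutter [([0.5967, -0.1295, 0.0029], 0.37)]
brush [([0.5231, 0.3199, 0.0179], 0.73), ([0.5971, -0.1288, 0.0037], 0.4)]
jar_a [([0.734, -0.0972, 0.0033], 0.72), ([0.7462, 0.0652, 0.0004], 0.49)]
```

View pics/side0.png

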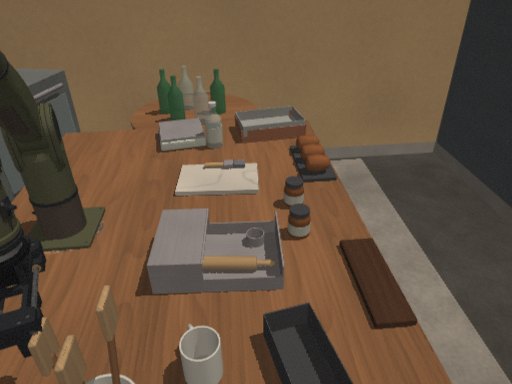

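View pics/top0.png

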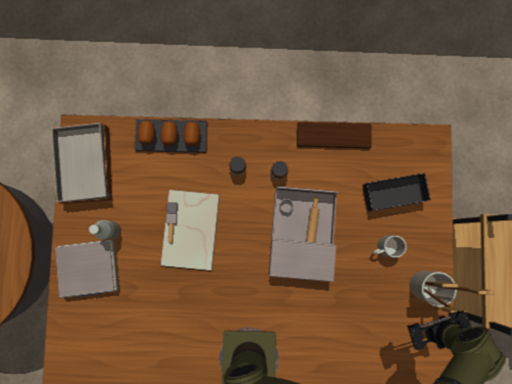

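```bash
cat > h.py <<'E'
import numpy as np,cv2
from scipy.spatial.transform import Rotation as R
def pix2plane(p,uv,z):
    K=np.array(p["intrinsics"]);T=np.array(p["extrinsics"])
    d=T[:3,:3]@np.linalg.solve(K,np.c_[np.atleast_2d(uv),np.ones(len(np.atleast_2d(uv)))].T)
    o=T[:3,3][:,None]; return (o+d*((z-o[2])/d[2])).T
def proj(p,X):
    K=np.array(p["intrinsics"]);T=np.linalg.inv(np.array(p["extrinsics"]))
    c=K@(T[:3,:3]@np.atleast_2d(X).T+T[:3,3:]); return (c[:2]/c[2]).T
def move(s,pos,rot):
    """rows values from state s (or (pos,rot)) to target"""
    p0,R0=s; d=R0.inv().apply(np.array(pos)-p0); w=(R0.inv()*rot).as_rotvec(degrees=True)
    return np.r_[d,w]
E
python3 - <<'E'
from plant import r
from h import *
t=r.snapshot("top");s=r.snapshot("side")
import pickle;pickle.dump((t,s),open("p0.pkl","wb"))
def crop(p,x0,y0,x1,y1,f,n):
    cv2.imwrite(n,cv2.resize(p["img"][y0:y1,x0:x1],None,fx=f,fy=f,interpolation=cv2.INTER_CUBIC))
crop(t,265,180,345,285,5,"pics/t_tray.png");crop(t,155,180,225,280,5,"pics/t_slab.png");crop(s,0,180,300,340,2.6,"pics/s_tray.png")
g=t["img"].astype(int)
# wood pin mask vs. tray grey : saturation
hsv=cv2.cvtColor(t["img"],cv2.COLOR_BGR2HSV)
m=((hsv[...,1]>90)&(hsv[...,2]>90)).astype(np.uint8); m2=np.zeros_like(m); m2[196:248,302:325]=m[196:248,302:325]
ys,xs=np.nonzero(m2); print(len(xs),xs.min(),xs.max(),ys.min(),ys.max())
for y in range(196,248): 
    a=xs[ys==y]
    if len(a): print(y,a.min(),a.max(),end="; ")
b=((hsv[...,1]<70)&(hsv[...,2]>150)).astype(np.uint8); 
n,lab,st,c=cv2.connectedComponentsWithStats(b)
for i in range(1,n):
    if 1500<st[i,4]<8000: 
        print(st[i],c[i]); q=np.argwhere(lab==i)[:,::-1].astype(np.float32)
        rc=cv2.minAreaRect(q); print(rc, cv2.boxPoints(rc).tolist()); print(pix2plane(t,cv2.boxPoints(rc),.02))
E
```

```text
346 306 318 198 242
198 314 317; 199 314 318; 200 313 318; 201 314 317; 202 314 317; 203 314 316; 204 313 316; 205 313 316; 206 313 316; 207 313 316; 208 311 317; 209 310 318; 210 310 318; 211 310 318; 212 310 318; 213 310 318; 214 310 318; 215 310 317; 216 309 317; 217 309 317; 218 309 317; 219 309 317; 220 309 317; 221 309 317; 222 309 317; 223 309 317; 224 309 316; 225 308 316; 226 308 316; 227 308 316; 228 308 316; 229 308 316; 230 308 316; 231 307 316; 232 307 315; 233 307 315; 234 307 315; 235 307 315; 236 307 315; 237 307 315; 238 307 315; 239 306 314; 240 306 314; 241 306 314; 242 313 313; [  59  133   46   67 2149] [ 81.9274081  167.10981852]
((81.28605651855469, 165.9862823486328), (63.239471435546875, 41.53071594238281), 85.13549041748047) [[57.91415023803711, 136.2413330078125], [99.29527282714844, 132.71954345703125], [104.657958984375, 195.73123168945312], [63.27684020996094, 199.25302124023438]]
[[0.84834972 0.79224103 0.02      ]
 [0.8670588  0.62580251 0.02      ]
 [0.61235785 0.58963843 0.02      ]
 [0.59394945 0.75390126 0.02      ]]
[ 161  190   57   80 3395] [191.16377025 230.68306333]
((189.21096801757812, 229.4958953857422), (49.93464279174805, 75.68710327148438), 6.009006023406982) [[160.419189453125, 264.517822265625], [168.34246826171875, 189.24658203125], [218.00274658203125, 194.47396850585938], [210.0794677734375, 269.7452087402344]]
[[0.34715039 0.35506999 0.02      ]
 [0.64496882 0.33688859 0.02      ]
 [0.62923147 0.13823073 0.02      ]
 [0.33215047 0.15941004 0.02      ]]
```

View pics/t_tray.png

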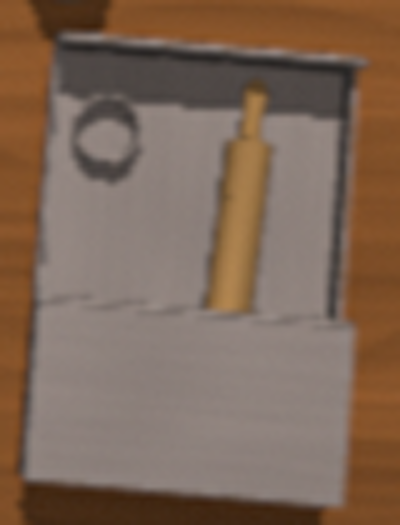

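View pics/t_slab.png

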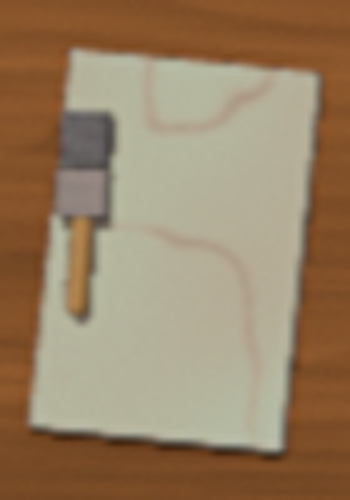

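View pics/s_tray.png

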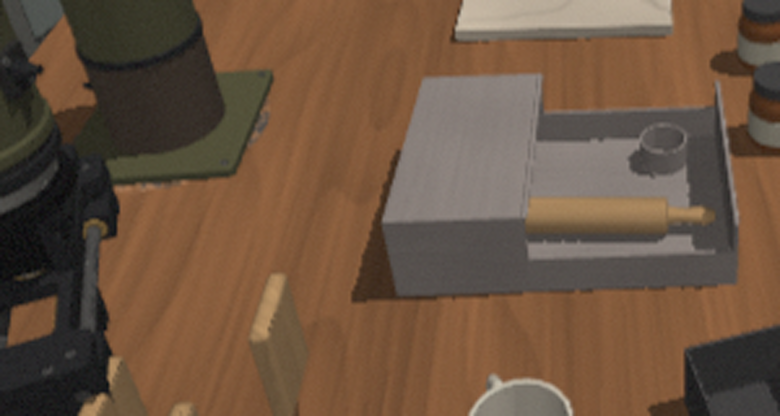

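```bash
python3 - <<'E'
from h import *
import pickle
t,s=pickle.load(open("p0.pkl","rb"))
# pin axis fit from top rows 210..240
hsv=cv2.cvtColor(t["img"],cv2.COLOR_BGR2HSV); g=hsv[...,1].astype(float)
pts=[]
for y in range(210,241):
    row=g[y,302:324]; th=(row.min()+row.max())/2; 
    i=np.nonzero(row>th)[0]; a,b=i[0],i[-1]
    a=a-(row[a]-th)/(row[a]-row[a-1]); b=b+(row[b]-th)/(row[b]-row[b+1])
    pts.append((302+(a+b)/2,y))
pts=np.array(pts); k=np.polyfit(pts[:,1],pts[:,0],1); print(k)
W=pix2plane(t,[(np.polyval(k,y),y) for y in (196.5,208,242)],.023); print(W, np.degrees(np.arctan2(W[0,1]-W[2,1],W[0,0]-W[2,0])))
# side
print("side tip & body", pix2plane(s,[(714/2.6,180+215/2.6),(667/2.6,180+216/2.6),(527/2.6,180+215/2.6)],.023))
# slab lines fit
b=((hsv[...,1]<70)&(hsv[...,2]>150)).astype(np.uint8)
m=np.zeros_like(b);m[185:275,155:225]=b[185:275,155:225]
rt=[];lf=[]
for y in range(200,262):
    xs=np.nonzero(m[y])[0]; rt.append((xs.max()+.5,y)); lf.append((xs.min()-.5,y))
tp=[(x,np.nonzero(m[:,x])[0].min()-.5) for x in range(174,214)]
bt=[(x,np.nonzero(m[:,x])[0].max()+.5) for x in range(167,206)]
for n,q in (("r",rt),("l",lf[-15:]),("t",tp),("b",bt)):
    w=pix2plane(t,q,.02); 
    v=cv2.fitLine(w[:,:2].astype(np.float32),cv2.DIST_HUBER,0,.001,.001).ravel(); print(n,v,np.degrees(np.arctan2(v[1],v[0])))
# tray edges: hood edge on top
print("hood edge",pix2plane(t,[(265+37/5,180+303/5),(265+352/5,180+324/5)],.098))
print("far wall",pix2plane(t,[(265+58/5,180+37/5),(265+362/5,180+62/5)],.08))
E
```

```text
[-1.29703546e-01  3.41477494e+02]
[[ 0.63105678 -0.25089584  0.023     ]
 [ 0.58519852 -0.24560227  0.023     ]
 [ 0.45087061 -0.23009634  0.023     ]] -6.584703744706023
side tip & body [[ 0.63972747 -0.25181474  0.023     ]
 [ 0.59070917 -0.24805306  0.023     ]
 [ 0.44433401 -0.23074438  0.023     ]]
r [ 0.99761456 -0.06902996  0.4861644   0.14837052] -3.958273
l [ 0.9952476  -0.09737678  0.39019287  0.352359  ] -5.5881333
t [0.06317323 0.9980026  0.6374469  0.24856728] 86.37802
b [0.06664217 0.9977769  0.34008622 0.2542431 ] 86.17885
hood edge [[ 0.45301663 -0.07832953  0.098     ]
 [ 0.44367577 -0.31457788  0.098     ]]
far wall [[ 0.6564769  -0.09082291  0.08      ]
 [ 0.64328793 -0.32398197  0.08      ]]
```

```bash
cat >> h.py <<'E'
def toolrot(yaw,lean,pinpitch=0):
    """tool x along heading yaw; lean: deg the gripper body leans forward (+u); """
    a=np.radians(yaw);b=np.radians(lean)
    u=np.array([np.cos(a),np.sin(a),0]);k=np.array([0,0,1.])
    x=u*np.cos(b)-k*np.sin(b); z=-u*np.sin(b)-k*np.cos(b)
    return R.from_matrix(np.c_[x,np.cross(z,x),z])
def cur(r):
    s=r.get_state(); return np.array(s["tool_pos"]),R.from_quat(s["eef_rot"])
def pr(v): print([round(float(x),4) for x in v[:3]]+[round(float(x),2) for x in v[3:]])
E
python3 - <<'E'
from plant import r
from h import *
c=cur(r)
pr(move(c,[.25,-.50,.33],toolrot(8,0)))
pr(move(c,[.40,-.36,.30],toolrot(-6.6,0)))
pr(move(c,[.514,-.238,.22],toolrot(-6.6,12)))
E
```

```text
[0.0807, -0.0719, -0.0913, 0.0, -0.0, 10.26]
[0.267, -0.1578, -0.0613, 0.0, -0.0, 24.86]
[0.4135, -0.2379, 0.0187, 2.61, -11.81, 24.77]
```

>>> {"op": "carry_out", "data": {"commands": [[0.027,-0.024,-0.03,0,0,3],[0.054,-0.048,-0.06,0,0,7],[0.081,-0.072,-0.091,0,0,10],[0.12,-0.09,-0.085,0,0,13],[0.157,-0.108,-0.078,0,0,16],[0.194,-0.126,-0.071,0,0,19],[0.23,-0.142,-0.066,0,0,22],[0.267,-0.158,-0.061,0,0,24.86],[0.3,-0.178,-0.04,0.6,-3,24.9],[0.338,-0.198,-0.02,1.3,-6,24.9],[0.376,-0.218,0,2,-9,24.8],[0.4135,-0.238,0.0187,2.61,-11.81,24.8]], "fingers": 60, "grip_force": 40}}

```text
clock: 2.3
tool_pos: [0.5153, -0.2365, 0.2194]
eef_rot: [0.993, -0.057, -0.105, -0.006]
contact_force: [0.4, -1.5, 0.5]
opening: 0.763
```

>>> {"op": "carry_out", "data": {"commands": [[0,0,0,0,0,0],[0,0,0,0,0,0],[0,0,0,0,0,0]]}}

```text
clock: 2.6
tool_pos: [0.5131, -0.2395, 0.2205]
eef_rot: [0.993, -0.059, -0.104, -0.005]
contact_force: [0.2, 0.3, 1.3]
opening: 0.766
```

```bash
python3 - <<'E'
from plant import r
from h import *
c=cur(r);print(c[0],c[1].as_matrix().round(3).tolist())
pr(move(c,[.514,-.238,.10],toolrot(-6.6,12)))
pr(move(c,[.510,-.238,.010],toolrot(-6.6,12)))
t=r.snapshot("top");s=r.snapshot("side")
cv2.imwrite("pics/t1.png",cv2.resize(t["img"][150:300,230:400],None,fx=4,fy=4));cv2.imwrite("pics/s1.png",cv2.resize(s["img"][80:320,100:360],None,fx=2.4,fy=2.4))
E
```

```text
[ 0.51307511 -0.2394944   0.22045943] [[0.971, -0.117, -0.207], [-0.115, -0.993, 0.023], [-0.208, 0.002, -0.978]]
[0.0258, -0.0018, 0.1177, 0.06, -0.0, -0.16]
[0.0406, -0.0015, 0.2065, 0.06, -0.0, -0.16]
```

View pics/s1.png

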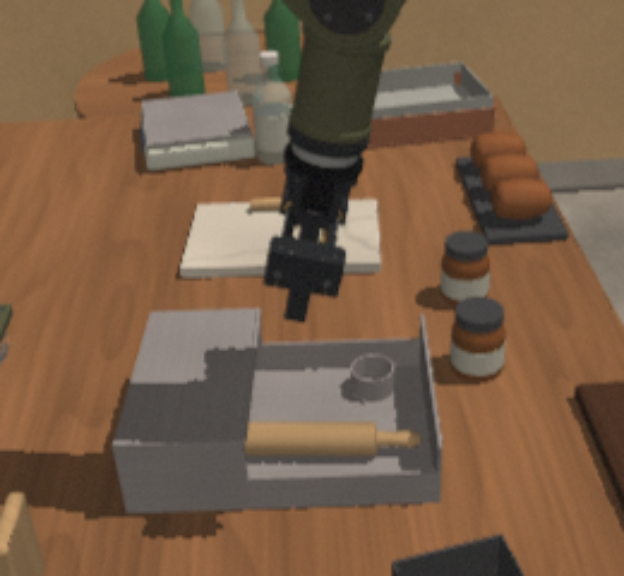

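View pics/t1.png

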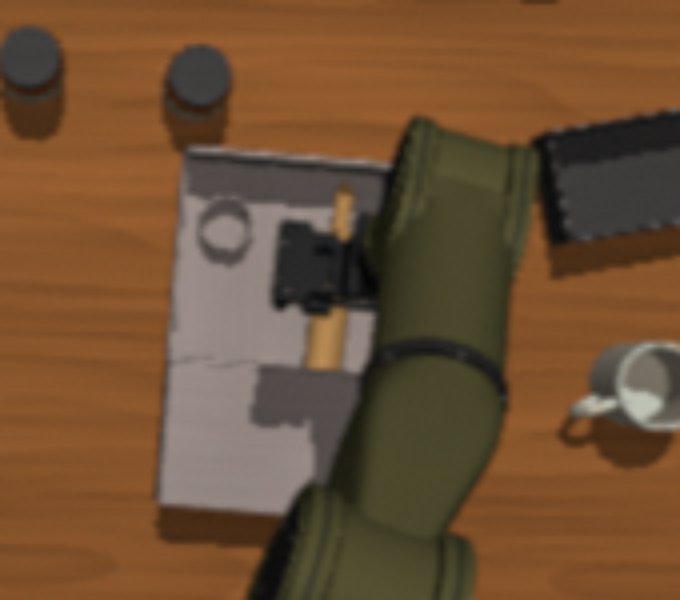

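>>> {"op": "carry_out", "data": {"commands": [[0.006,-0.001,0.03,0,0,0],[0.013,-0.002,0.06,0,0,0],[0.019,-0.002,0.09,0,0,0],[0.026,-0.002,0.118,0,0,0],[0.029,-0.002,0.135,0,0,0],[0.032,-0.002,0.15,0,0,0],[0.034,-0.002,0.165,0,0,0],[0.036,-0.002,0.178,0,0,0],[0.037,-0.002,0.186,0,0,0],[0.037,-0.002,0.186,0,0,0]]}}

```text
clock: 3.7
tool_pos: [0.5111, -0.2355, 0.0296]
eef_rot: [0.993, -0.057, -0.105, -0.006]
contact_force: [-0.4, 0.1, -0.3]
opening: 0.764
```

```bash
python3 - <<'E'
from plant import r
from h import *
c=cur(r);print(c[0],r.get_state()["contact_force"])
pr(move(c,[.510,-.238,.010],toolrot(-6.6,12)))
t=r.snapshot("top");s=r.snapshot("side")
cv2.imwrite("pics/t2.png",cv2.resize(t["img"][150:300,230:400],None,fx=4,fy=4));cv2.imwrite("pics/s2.png",cv2.resize(s["img"][180:310,130:310],None,fx=4,fy=4))
E
```

```text
[ 0.51110059 -0.23546686  0.02958465] [-0.39400039  0.05031174 -0.26624376]
[0.0033, 0.0026, 0.0193, -0.02, 0.09, -0.02]
```

View pics/s2.png

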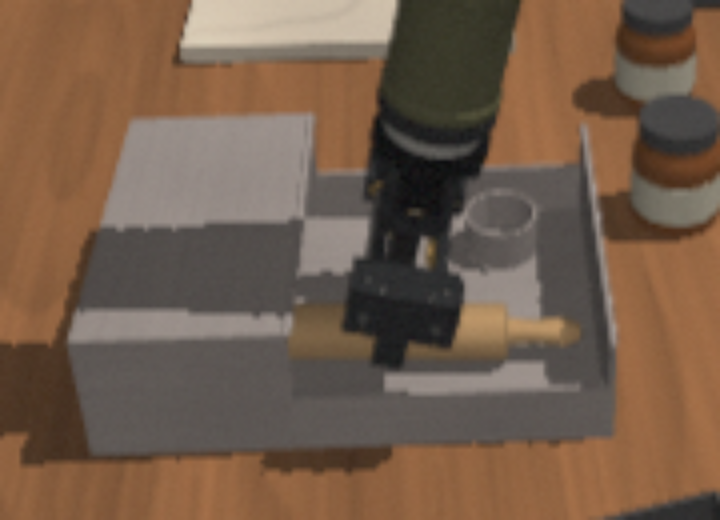

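View pics/t2.png

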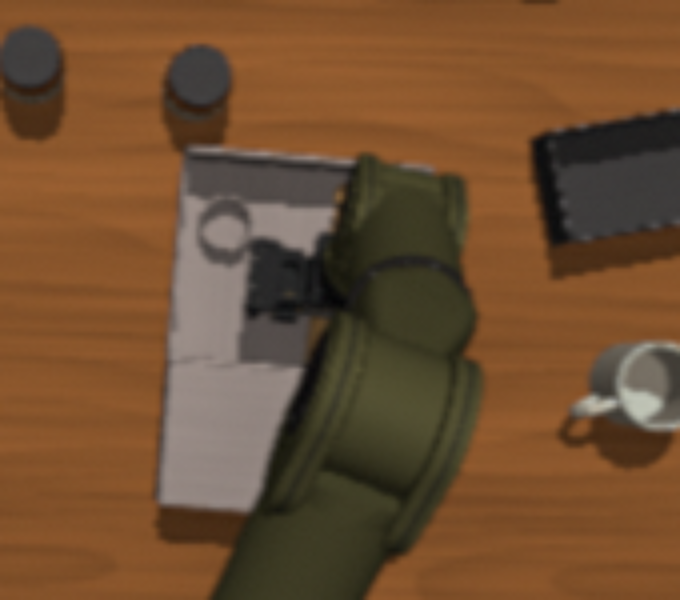

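>>> {"op": "carry_out", "data": {"commands": [[0.001,0.001,0.007,0,0,0],[0.002,0.002,0.013,0,0,0],[0.003,0.002,0.019,0,0,0],[0.003,0.002,0.019,0,0,0],[0.003,0.002,0.019,0,0,0]]}}

```text
clock: 4.3
tool_pos: [0.5104, -0.2374, 0.011]
eef_rot: [0.993, -0.057, -0.105, -0.006]
contact_force: [0.6, -1.0, -0.2]
opening: 0.765
```

```bash
python3 - <<'E'
from plant import r
from h import *
c=cur(r);print(c[0],r.get_state()["contact_force"],r.get_state()["moment"])
s=r.snapshot("side")
cv2.imwrite("pics/s3.png",cv2.resize(s["img"][180:310,130:310],None,fx=4,fy=4))
E
```

```text
[ 0.51036972 -0.23741093  0.0109797 ] [ 0.55868775 -0.96673757 -0.18105449] [-0.01192992 -0.19726389 -0.00299669]
```

View pics/s3.png

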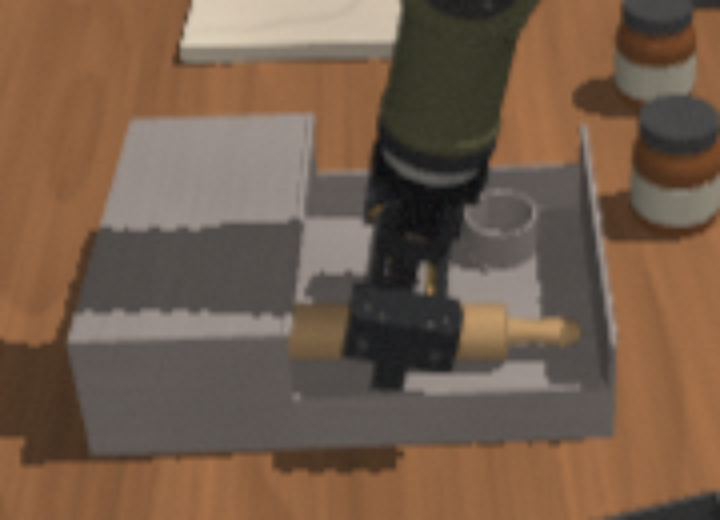

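>>> {"op": "carry_out", "data": {"commands": [[0,0,0,0,0,0],[0,0,0,0,0,0],[0,0,0,0,0,0],[0,0,0,0,0,0],[0,0,0,0,0,0],[0,0,0,0,0,0],[0,0,0,0,0,0],[0,0,0,0,0,0]], "fingers": 255, "grip_force": 45}}

```text
clock: 5.15
tool_pos: [0.5106, -0.2374, 0.0113]
eef_rot: [0.993, -0.057, -0.104, -0.006]
contact_force: [0.5, 0.8, 1.1]
opening: 0.424
```

```bash
python3 - <<'E'
from plant import r
from h import *
s=r.get_state();print(s["tool_pos"],s["contact_force"],s["moment"],s["opening"])
c=cur(r)
# pin frame in tray: yaw -6.6; near tip axis point
u=np.array([np.cos(np.radians(-6.6)),np.sin(np.radians(-6.6)),0])
G0=c[0]-.019*c[1].as_matrix()[:,2]; print("grasp",G0)
mid=np.array([.489,-.2348,.023]); near=mid-.15*u
ax=np.cross(u,[0,0,1]) # rotation about this (right-hand) : u -> k
def pose(th,lift,draw,up=0):
    q=R.from_rotvec(np.radians(th)*ax)
    p=near+q.apply(c[0]-near)+[0,0,lift]+draw*q.apply(u)
    return p,q*c[1]
for th,l,d in ((0,.002,0),(3,.002,0),(6,.002,0),(9,.002,0),(12,.002,0),(15,.002,0),(18,.002,0)):
    pr(move(c,*pose(th,l,d)))
E
```

```text
[ 0.51062167 -0.23738653  0.01128057] [0.49971069 0.7627002  1.13787485] [ 0.12672271 -0.13061065  0.02930693] 0.42412053488270146
grasp [ 0.51454206 -0.23784376  0.02986609]
[-0.0004, -0.0, -0.002, 0.0, 0.0, 0.0]
[-0.0019, -0.0, -0.0108, 0.0, 3.0, -0.0]
[-0.0039, -0.0, -0.0196, 0.0, 6.0, -0.0]
[-0.0063, -0.0, -0.0283, 0.0, 9.0, -0.0]
[-0.0092, -0.0, -0.0369, 0.0, 12.0, -0.0]
[-0.0125, -0.0, -0.0453, 0.0, 15.0, -0.0]
[-0.0162, -0.0, -0.0534, 0.01, 18.0, -0.0]
```

>>> {"op": "carry_out", "data": {"commands": [[0,0,-0.002,0,0,0],[-0.001,0,-0.0064,0,1.5,0],[-0.002,0,-0.0108,0,3,0],[-0.003,0,-0.015,0,4.5,0],[-0.004,0,-0.0196,0,6,0],[-0.005,0,-0.024,0,7.5,0],[-0.0063,0,-0.0283,0,9,0],[-0.0063,0,-0.0283,0,9,0],[-0.0063,0,-0.0283,0,9,0]]}}

```text
clock: 6.05
tool_pos: [0.5101, -0.2376, 0.04]
eef_rot: [0.998, -0.058, -0.026, -0.002]
contact_force: [-0.5, -0.4, -2.5]
opening: 0.421
```

```bash
python3 - <<'E'
from plant import r
from h import *
s=r.get_state();print(s["tool_pos"],s["contact_force"],s["moment"],s["opening"])
c=cur(r);x=c[1].as_matrix()[:,0];print(np.degrees(np.arcsin(x[2])))
p=r.snapshot("side")
cv2.imwrite("pics/s4.png",cv2.resize(p["img"][160:310,130:310],None,fx=4,fy=4))
q=r.snapshot("top")
for a in(p,q): print(r.spot_point(a,"pin_far"),r.spot_point(a,"pin_mid"))
E
```

```text
[ 0.5101215  -0.23757457  0.04004741] [-0.48571972 -0.36986186 -2.51103085] [-0.02337413 -0.12955067  0.02098101] 0.42122603604659825
-3.037068273973614
[{'xyz': [0.6373, -0.2489, 0.0717], 'p': 0.96}] [{'xyz': [0.4909, -0.235, 0.0466], 'p': 0.85}]
[{'xyz': [0.6326, -0.2508, 0.0757], 'p': 0.63}] [{'xyz': [0.488, -0.2364, 0.0465], 'p': 0.61}]
```

View pics/s4.png

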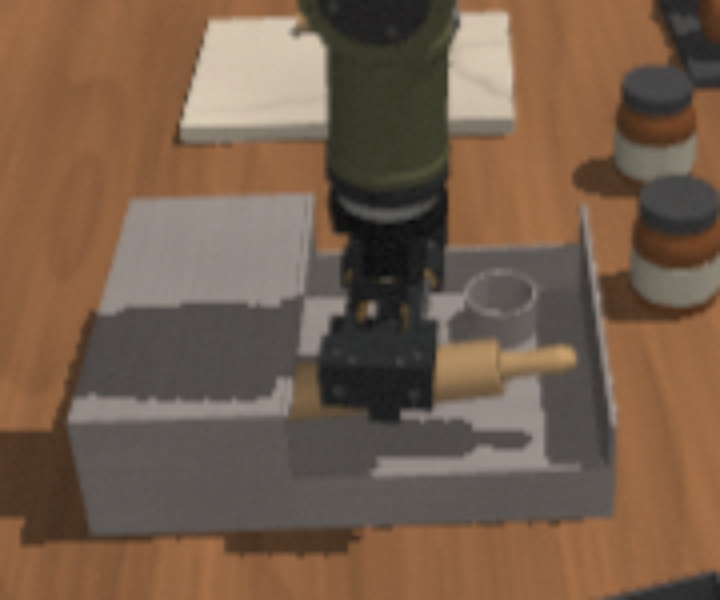

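```bash
python3 - <<'E'
from plant import r
from h import *
c=cur(r)
a0=12-3.04  # current pin pitch ~9
u=np.array([np.cos(np.radians(-6.6)),np.sin(np.radians(-6.6)),0]);k=np.array([0,0,1.]);ax=np.cross(u,k)
e=u*np.cos(np.radians(a0))+k*np.sin(np.radians(a0))
mid=np.array([.4895,-.2355,.0475]); near=mid-.15*e; print("near",near)
def pose(th,lift,draw):
    q=R.from_rotvec(np.radians(th)*ax); return near+q.apply(c[0]-near)+[0,0,lift]+draw*q.apply(e),q*c[1]
for th,l,d in ((4.5,0,0),(9,0,0),(9,0,.04),(9,0,.1),(9,0,.16)):
    P=pose(th,l,d);pr(move(c,*P));print("   ",P[0])
E
```

```text
near [ 0.34231236 -0.21846981  0.02413827]
[-0.0025, -0.0, -0.0131, 0.0, 4.5, -0.0]
    [ 0.5086326  -0.23715827  0.05315448]
[-0.0059, -0.0, -0.026, 0.0, 9.0, -0.0]
    [ 0.50585859 -0.23683731  0.06619642]
[0.0314, -0.0, -0.0403, 0.0, 9.0, -0.0]
    [ 0.5436573  -0.24121077  0.07853054]
[0.0874, -0.0, -0.0618, 0.0, 9.0, -0.0]
    [ 0.60035536 -0.24777096  0.09703171]
[0.1435, -0.0, -0.0833, 0.0, 9.0, -0.0]
    [ 0.65705342 -0.25433115  0.11553289]
```

>>> {"op": "carry_out", "data": {"commands": [[-0.001,0,-0.0044,0,1.5,0],[-0.0016,0,-0.0088,0,3,0],[-0.0025,0,-0.0131,0,4.5,0],[-0.0036,0,-0.0175,0,6,0],[-0.0047,0,-0.0218,0,7.5,0],[-0.0059,0,-0.026,0,9,0],[-0.0059,0,-0.026,0,9,0],[0.003,0,-0.0295,0,9,0],[0.0125,0,-0.033,0,9,0],[0.0125,0,-0.033,0,9,0],[0.0125,0,-0.033,0,9,0]]}}

```text
clock: 7.45
tool_pos: [0.5252, -0.239, 0.0725]
eef_rot: [0.997, -0.057, 0.053, 0.003]
contact_force: [-0.0, -0.0, -2.6]
opening: 0.42
```

```bash
python3 - <<'E'
from plant import r
from h import *
s=r.get_state();print(s["tool_pos"],s["contact_force"],s["moment"],s["opening"])
c=cur(r);x=c[1].as_matrix()[:,0];print(np.degrees(np.arcsin(x[2])))
p=r.snapshot("side")
cv2.imwrite("pics/s5.png",cv2.resize(p["img"][160:310,130:310],None,fx=4,fy=4))
q=r.snapshot("top")
for a in(p,q): print(r.spot_point(a,"pin_far"),r.spot_point(a,"pin_mid"))
E
```

```text
[ 0.52516038 -0.23898986  0.07248459] [-0.02990295 -0.00987131 -2.60977514] [ 0.0785707   0.12383295 -0.00882758] 0.41981662924387986
6.033930634637506
[{'xyz': [0.6441, -0.2522, 0.1229], 'p': 0.98}] [{'xyz': [0.5053, -0.2394, 0.0767], 'p': 0.66}, {'xyz': [0.4553, -0.1967, 0.096], 'p': 0.26}]
[{'xyz': [0.6383, -0.2487, 0.1284], 'p': 0.54}] [{'xyz': [0.7349, -0.0973, 0.0025], 'p': 0.68}, {'xyz': [0.5018, -0.2365, 0.0761], 'p': 0.45}]
```

View pics/s5.png

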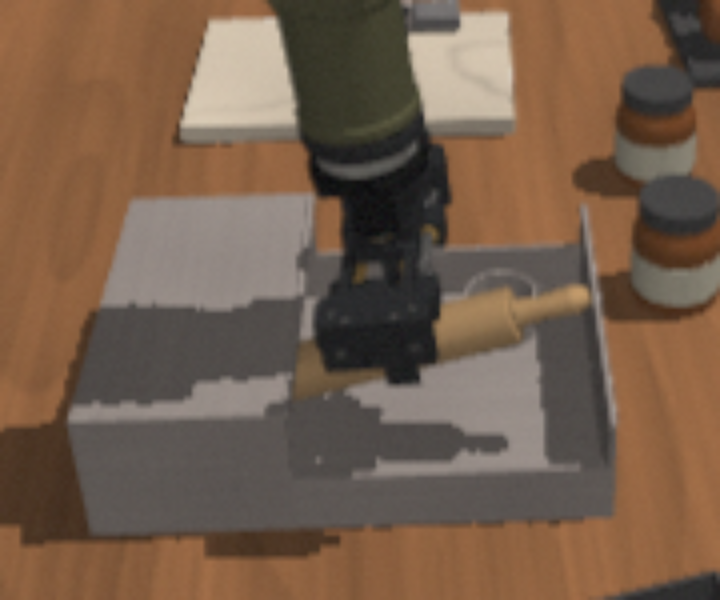

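>>> {"op": "carry_out", "data": {"commands": [[0.01,0,-0.002,0,0,0],[0.022,0,-0.0047,0,0,0],[0.034,0,-0.0072,0,0,0],[0.046,0,-0.0098,0,0,0],[0.058,0,-0.0123,0,0,0],[0.07,0,-0.0149,0,0,0],[0.082,0,-0.0175,0,0,0],[0.094,0,-0.02,0,0,0],[0.106,0,-0.0226,0,0,0],[0.118,0,-0.0252,0,0,0],[0.128,0,-0.0275,0,0,0],[0.136,0,-0.029,0,0,0]]}}

```text
clock: 8.95
tool_pos: [0.6569, -0.2543, 0.116]
eef_rot: [0.997, -0.058, 0.053, 0.003]
contact_force: [0.2, -0.4, -2.0]
opening: 0.419
```

```bash
python3 - <<'E'
from plant import r
from h import *
s=r.get_state();print(s["tool_pos"],s["contact_force"],s["moment"],s["opening"],s["q"])
c=cur(r);x=c[1].as_matrix()[:,0];print(np.degrees(np.arcsin(x[2])))
p=r.snapshot("side")
cv2.imwrite("pics/s6.png",cv2.resize(p["img"][130:310,130:350],None,fx=3.5,fy=3.3))
q=r.snapshot("top")
for a in(p,q): print(r.spot_point(a,"pin_far"),r.spot_point(a,"pin_mid"))
E
```

```text
[ 0.65687105 -0.25428111  0.11600041] [ 0.15626449 -0.41458634 -1.9746938 ] [-0.01855512  0.09150379 -0.00312267] 0.4187557800352302 [ 0.36591209  0.89792078 -0.10163072  1.51413015  0.10063061  0.63051226
 -1.45792691]
6.053614874226543
[{'xyz': [0.7773, -0.2668, 0.1643], 'p': 0.89}, {'xyz': [0.4514, -0.533, 0.0001], 'p': 0.32}] [{'xyz': [0.6363, -0.2541, 0.1193], 'p': 0.7}]
[{'xyz': [0.7731, -0.2674, 0.1715], 'p': 0.65}] [{'xyz': [0.6358, -0.252, 0.1228], 'p': 0.9}]
```

View pics/s6.png

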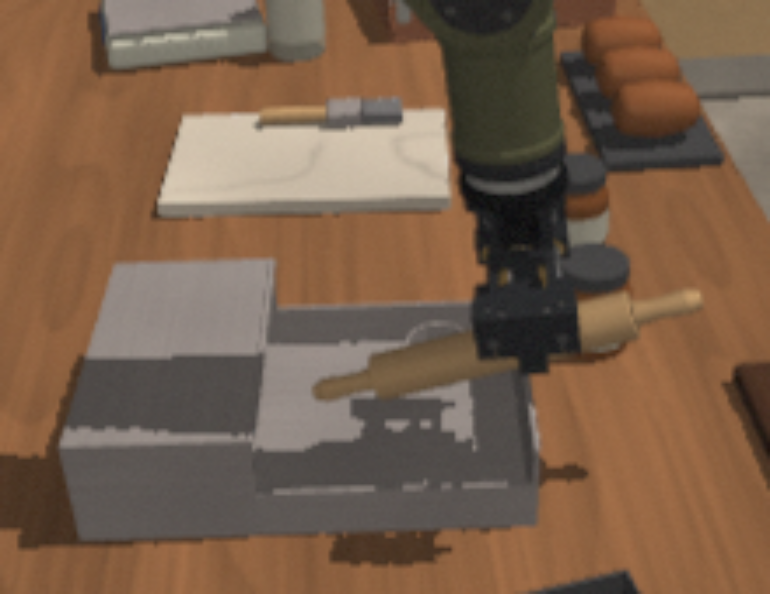

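```bash
python3 - <<'E'
from plant import r
from h import *
c=cur(r)
l=np.degrees(np.arcsin(c[1].as_matrix()[2,0])); print(l)
pr(move(c,[.655,-.254,.27],toolrot(-6.6,-6)))
pr(move(c,[.63,-.20,.30],toolrot(-6.3,4)))
c=(np.array([.63,-.20,.30]),toolrot(-6.3,4))
print("second")
pr(move(c,[.62,-.05,.30],toolrot(-5.6,8)))
pr(move(c,[.58,.10,.28],toolrot(-4.6,12)))
pr(move(c,[.51,.2466,.24],toolrot(-3.9,12)))
E
```

```text
5.914817926808572
[0.0161, -0.0004, -0.154, 0.0, 0.09, -0.04]
[-0.0117, -0.0512, -0.187, 0.0, -9.91, -0.34]
second
[-0.0263, -0.148, 0.0018, -0.07, -4.0, -0.7]
[-0.081, -0.2927, 0.0257, -0.24, -8.0, -1.68]
[-0.1637, -0.4307, 0.0716, -0.33, -8.0, -2.38]
```

>>> {"op": "carry_out", "data": {"commands": [[0.002,0,-0.02,0,0,0],[0.004,0,-0.045,0,0,0],[0.007,0,-0.072,0,0,0],[0.01,0,-0.1,0,0,0],[0.013,0,-0.128,0,0,0],[0.016,0,-0.154,0,0,0],[0.007,-0.015,-0.165,0,-3,-0.1],[-0.002,-0.033,-0.176,0,-6.5,-0.2],[-0.0117,-0.051,-0.187,0,-9.9,-0.34],[-0.0117,-0.051,-0.187,0,-9.9,-0.34]]}}

```text
clock: 10.25
tool_pos: [0.632, -0.1961, 0.3012]
eef_rot: [0.998, -0.052, -0.033, -0.003]
contact_force: [0.6, 1.4, -2.1]
opening: 0.42
```

>>> {"op": "carry_out", "data": {"commands": [[-0.005,-0.03,0,0,-1,-0.1],[-0.012,-0.065,0.001,0,-2,-0.3],[-0.019,-0.105,0.001,0,-3,-0.5],[-0.026,-0.148,0.002,-0.1,-4,-0.7],[-0.04,-0.185,0.008,-0.1,-5,-0.9],[-0.054,-0.222,0.014,-0.1,-6,-1.2],[-0.068,-0.258,0.02,-0.2,-7,-1.5],[-0.081,-0.293,0.026,-0.2,-8,-1.7],[-0.102,-0.33,0.037,-0.25,-8,-1.9],[-0.123,-0.365,0.048,-0.3,-8,-2.1],[-0.145,-0.4,0.06,-0.3,-8,-2.25],[-0.164,-0.431,0.072,-0.33,-8,-2.38]]}}

```text
clock: 11.45
tool_pos: [0.5098, 0.2472, 0.2387]
eef_rot: [0.994, -0.034, -0.103, -0.004]
contact_force: [0.0, 0.4, -2.6]
opening: 0.418
```

>>> {"op": "carry_out", "data": {"commands": [[0,0,0,0,0,0],[0,0,0,0,0,0],[0,0,0,0,0,0],[0,0,0,0,0,0]]}}

```text
clock: 11.85
tool_pos: [0.5116, 0.2447, 0.2396]
eef_rot: [0.994, -0.035, -0.103, -0.003]
contact_force: [0.1, -0.1, -1.4]
opening: 0.417
```

```bash
python3 - <<'E'
from plant import r
from h import *
import pickle
s=r.get_state();print(s["clock"],s["tool_pos"],s["contact_force"],s["moment"],s["opening"],s["q"])
c=cur(r);x=c[1].as_matrix()[:,0];print("pitch",np.degrees(np.arcsin(x[2])),"yaw",np.degrees(np.arctan2(x[1],x[0])))
p=r.snapshot("side");q=r.snapshot("top");pickle.dump((q,p),open("p1.pkl","wb"))
cv2.imwrite("pics/s7.png",cv2.resize(p["img"][60:240,100:350],None,fx=3.2,fy=3.2))
cv2.imwrite("pics/t7.png",cv2.resize(q["img"][130:290,120:290],None,fx=3.7,fy=3.7))
for a in(p,q): print(r.spot_point(a,"pin_far"),r.spot_point(a,"pin_mid"),r.spot_point(a,"slab"))
pr(move(c,[.51,.2466,.16],toolrot(-3.9,12)))
E
```

```text
11.85 [0.51155477 0.24468496 0.23961918] [ 0.09214047 -0.09725234 -1.4214753 ] [-0.01906476 -0.32845425 -0.03249687] 0.417284522376553 [-0.38632446  0.69516233 -0.14689228  1.56988976 -0.02011067  1.05562456
 -2.1382338 ]
pitch -11.810999972070073 yaw -4.086815078363598
[{'xyz': [0.6414, 0.2397, 0.2529], 'p': 0.57}, {'xyz': [0.5205, 0.3219, 0.0204], 'p': 0.24}] [{'xyz': [0.4924, 0.2442, 0.2516], 'p': 0.8}] [{'xyz': [0.4905, 0.2418, -0.0005], 'p': 0.7}]
[{'xyz': [0.6371, 0.2418, 0.2531], 'p': 0.48}] [{'xyz': [0.4511, -0.1937, 0.0979], 'p': 0.6}] [{'xyz': [0.4905, 0.2458, -0.0036], 'p': 0.76}, {'xyz': [0.4903, -0.1965, 0.0012], 'p': 0.53}]
[0.0146, -0.0019, 0.0783, 0.02, -0.19, -0.18]
```

View pics/s7.png

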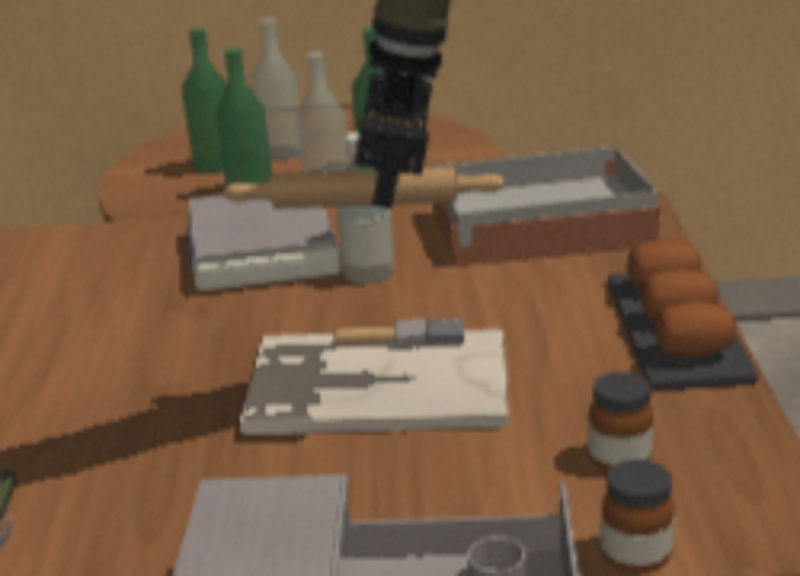

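View pics/t7.png

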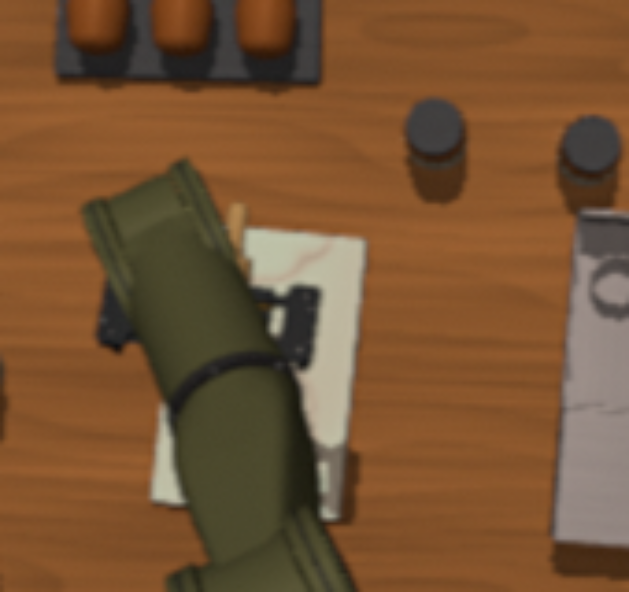

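```bash
python3 - <<'E'
from plant import r
from h import *
c=cur(r); pr(move(c,[.5105,.2450,.163],toolrot(-3.9,11.8)))
E
```

```text
[0.016, 0.0017, 0.0749, 0.0, 0.09, 0.01]
```

>>> {"op": "carry_out", "data": {"commands": [[0.003,0,0.012,0,0,0],[0.006,0,0.028,0,0,0],[0.01,0.001,0.045,0,0,0],[0.013,0.001,0.06,0,0,0],[0.015,0.001,0.07,0,0,0],[0.016,0.001,0.075,0,0,0],[0.016,0.001,0.075,0,0,0],[0.016,0.001,0.075,0,0,0],[0.016,0.001,0.075,0,0,0]]}}

```text
clock: 13.15
tool_pos: [0.5109, 0.246, 0.1635]
eef_rot: [0.994, -0.034, -0.103, -0.004]
contact_force: [0.5, 0.8, -3.2]
opening: 0.417
```

```bash
python3 - <<'E'
from plant import r
from h import *
import pickle
s=r.get_state();print(s["clock"],s["tool_pos"],s["contact_force"],s["opening"])
c=cur(r);x=c[1].as_matrix()[:,0];print("pitch",np.degrees(np.arcsin(x[2])),"yaw",np.degrees(np.arctan2(x[1],x[0])))
p=r.snapshot("side");q=r.snapshot("top");pickle.dump((q,p),open("p2.pkl","wb"))
u=np.array([np.cos(np.radians(-3.9)),np.sin(np.radians(-3.9)),0]); mid=np.array([.4895,.246,.175])
im=cv2.resize(p["img"][80:220,130:330],None,fx=4,fy=4)
pts=[mid+a*u for a in(-.15,-.1,.1,.15)]
for X in pts:
    v=(proj(p,X)[0]-[130,80]+.5)*4; cv2.circle(im,tuple(int(t) for t in v),3,(0,0,255),-1)
cv2.imwrite("pics/s8.png",im)
for a in(p,q):
    for l in("pin_far","pin_mid","slab","brush","cutter"): print(l,[(d["xyz"],d["p"]) for d in r.spot_point(a,l)])
E
```

```text
13.15 [0.51085662 0.24599476 0.16353044] [ 0.51485246  0.82337279 -3.21475179] 0.4172071285816271
pitch -11.828090444132334 yaw -3.8778297622447573
pin_far [([0.6416, 0.2388, 0.1749], 0.58)]
pin_mid [([0.4892, 0.2444, 0.1763], 0.62)]
slab [([0.4901, 0.2463, -0.002], 0.69)]
brush [([0.5193, 0.3185, 0.0209], 0.73), ([0.479, 0.5613, -0.0016], 0.26)]
cutter [([0.5917, -0.1314, 0.0034], 0.82)]
pin_far [([0.6401, 0.2374, 0.1782], 0.53)]
pin_mid []
slab [([0.4904, 0.2445, -0.0028], 0.84)]
brush []
cutter [([0.5988, -0.1304, 0.0038], 0.51)]
```

View pics/s8.png

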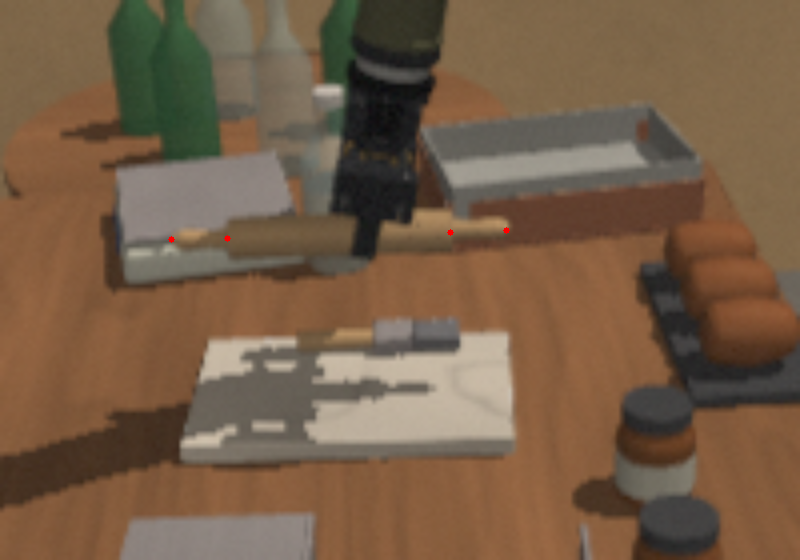

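```bash
python3 - <<'E'
from plant import r
print(r.finish_job()); s=r.get_state(); print(s["clock"],s["tool_pos"],s["opening"])
E
```

```text
the job is handed in; nothing more can be done
None
the job is handed in; nothing more can be done
```

The rolling pin is out of the tray and held over the marble slab; I handed the job in at 13.2 s on the robot's clock, with no verdict given.

**How it went:** I gripped the pin's body about 20 mm from its middle. I tilted its free end up about 18° around its hidden end, drew it out along its own axis and carried it across. Wrist force readings stayed at about 3 N, roughly the pin's weight, so there was no sign of it catching on the tray.

**Last checks:**
- **Position:** the pin's middle is at about (0.489, 0.245, 0.176). That is within a few millimetres of the slab's middle at (0.490, 0.246), with the pin's axis about 15.5 cm above the slab's top.
- **Level:** in the side view, the handle tips matched the positions expected for a level pin within about one pixel.
- **Line:** the gripper is turned to -3.9°, which matches the slab's long side (-3.6° to -4.1° from three of its edges). The fit to the slab's left edge gave -5.6°, but I discounted it because only a short stretch of that edge was used.
- **Other things:** the brush and cutter were found where they started, within measurement error. The jars looked unmoved in the pictures.

**Not confirmed:** from above, the arm hid the pin's middle, so the top camera could not check it. The top camera did see the free end, and it agreed with the side view.

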